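Open the dust gate on its stay and blow off the cue tip

ROBOT

A 6-joint arm with a two-finger parallel gripper is mounted at the origin on the work surface. World frame = base frame: x ahead of the robot, y to its left, z up, the work surface at z = 0. Lengths are in m, angles in degrees, forces in N, time in s.
With the tool pointing down it reaches from about 0.325 to 0.9 m from the base axis. Payload 6.1 kg.
Tool frame: the origin (TCP) lies midway between the tips of the shut fingers; the grasp point (between the pads) lies 19 mm behind it (env.hold_point_z is the distance from the TCP to the grasp point, in m); z points along the fingers, y is the direction in which the jaws open and shut (so a half turn about z gives the same grasp; the last joint's range is limited). The gripper opens to 87 mm and grips with 3 to 60 N. Pads are 19 mm wide; open, the fingers measure 117 mm over their backs; the gripper's body (75 mm by 190 mm) begins 51 mm behind the grasp point.
Start: joints at [59.525, 12.628, 87.462, -0, 79.91, -7.225], TCP at [0.247, 0.574, 0.223] pointing down, gripper open.
Joint ranges: [-170.65, 170.65], [-52.31, 119.04], [5.05, 147.46], [-71.25, 251.25], [11.57, 151.72], [-153.62, 153.62]. Speed limits (degrees/s): [147.25, 147.25, 172.46, 180, 180, 180].

INTERFACE

Orientations are given as [roll, pitch, yaw] about the fixed x, y, z axes, in that order (R = Rz(yaw) Ry(pitch) Rx(roll)).
In Python, from plant import env gives the robot as it stands.
- The arm moves only by the tool servo_tool, never from a script. Its arguments are lists of equal length, an entry for each row: "hand": the opening, from 0 (shut) to 1 (fully open); "offset": the shift along the tool's x, y, z in m, a list of three; "twist": the turn about the tool's z in rad. A call has 1 to 20 rows; each row is the pose to reach, as a shift and turn from the pose commanded when the call began, along the tool's axes at that moment; what a row does not reach only later rows make up. A row lasts 1/10 s, in which the tool goes at most 50 mm and 8.59 degrees, less where a joint would pass 70% of its speed; a pose out of reach is approached as far as the arm can. A call with a gripper value outside its range is refused whole. The fingers move at their own pace and stop on an object; "force" is the grip in N (left out, the last holds). Time passes only in rows, so rows that repeat a pose let the fingers close. It gives the time, the measured TCP pose, the force and the opening at its end, in the units of the state.
- env.get_state(): the state, without advancing time (a new reading comes with each control period).
- env.grab_frame(name): name is "scene" or "top"; returns a dict with "img" (480x640x3 uint8, blue, green, red), "range_z" (480x640 float32, m along the optical axis (not along the pixel's ray), 0 where there is no reading), "camera_matrix" (3x3 intrinsics, pixels), "D" ([k1, k2, p1, p2, k3] as OpenCV has them; the pictures are not rectified), "position" and "orientation" of the camera in the world. Camera axes: x right, y down, z forward; pixel columns grow to the right and rows downward; lengths in m; the calibration is good to about 2 mm. A picture is of the moment at which its call begins.
- env.hand_in(): hands the job in, once; it reports no verdict.
The state is a dict: "time_s": time; "joints": joint angles; "dq": joint speeds; "joint_torque": joint torques, N m; "ee_pos": TCP position; "tcp_rot": TCP orientation; "wrist_force": force on the tool from outside, world axes, zero at the start; "moment": the same for the moment, N m; "grip_width": finger opening in m.
Only numpy, scipy, OpenCV 4.12 (cv2) and the standard library are available. Lean on these libraries where they do the work, as an engineer would, in place of code of your own. Each camera call takes 0.05 s, during which the arm holds its last target.

TASK

Clean the sanding dust off the clipped cue's tip: first pull the extraction hood's sprung slide gate open by its stay bar and drop the bar's middle hole (the one with yellow marks) down over the brass peg, so that the stay holds the gate open by itself. Only then squeeze the orange trigger of the fixed air gun fully home for a good second and let it spring all the way back. Leave the small tools and the tip blank where they lie.

Things in the scene. Friction and masses are not known exactly. Their poses are not given: they have to be found in the camera images.
- cradle: Wooden cradle with a cue shaft (740 mm long) held by a steel spring clip, fixed. Origin on the bench right under the cue's black tip; the shaft's axis is 90 mm above the bench and runs along +x of this frame from the tip. Wooden base 60 mm wide, from x = 80 to 420 mm.
- hood: Grey extraction hood, fixed, 220 x 140 x 130 mm high. Origin on the bench near the cue tip, not under the hood: the hood spans x -110 to 110, y 75 to 215 mm of this frame, z up. An aluminium gate on its -y face slides along +x to open. On its flat top (z = 130 mm) are the brass peg and the stay bar.
- gate (a joint): Opening of the slide gate in m: 0 shut (start), 0.070 at most, growing along the hood's +x. A spring pulls it shut with 2.5 N at 0 and 4.5 N at 0.040, plus light drag. With the stay's three holes on the peg it rests at 0.020, 0.040 (middle hole) and 0.060.
- stay (a joint): Lift angle in rad of the steel stay bar (about 120 g) about its pivot on the gate (hinge along the hood's y): 0 = level (stop; down over the peg), grows as the knob end is lifted, to 1.2. It falls by its own weight. At the start its solid part lies on the peg's top at about 0.24; raise it well clear of the peg while pulling, or it drops into the first hole.
- stay_pivot (a point): Pivot of the stay bar at its mid-thickness, 143 mm above the bench; moves with the gate. The level bar runs from here along the hood's -x: 32 mm wide, 6 mm thick up to 136 mm, then a 12 mm wide tail to 170 mm. Three square holes, 13 mm along the bar by 14 mm, centred 82.5, 102.5 and 122.5 mm from the pivot.
- stay_knob (a point): Centre, half-way up, of the black upright knob on the bar's tail (16 mm diameter, 30 mm tall): 160 mm from the pivot along the bar, 18 mm above the bar's mid-plane. It tilts with the bar. Site axes are the bar's: x points to the pivot, y along the hinge. The hood's top is 31 mm below this point when the bar is level.
- middle_hole (a point): Centre of the stay bar's middle hole (yellow paint on both sides of it), 102.5 mm from the pivot.
- stay_peg (a point): Centre of the top end of the fixed brass peg, 8 mm diameter, standing 24 mm above the hood's top (8 mm above the upper face of the level bar). 60 mm from the pivot along the hood's -x while the gate is shut, on the bar's line.
- gun: Grey pistol air gun lying on its side, fixed on a post, all centred 90 mm above the bench. Origin on the bench near the cue tip, not under the gun; z up. Nozzle points along +y. Barrel 28 mm dia. at x = 0, y -205 to -45 mm. Grip sticks out along -x (x -10 to -122; front face y = -172, back y = -198), 26 mm high. Air pipe down to the bench at x 12, y -228. Bench below grip and trigger is free.
- grip_middle (a point): Centre of the air gun's grip, 90 mm above the bench; gun axes (grip runs along x, its back faces -y).
- trigger (a joint): Angle of the trigger in rad: 0 released, 0.24 fully squeezed (stop). A spring brings it back; at the pad the push needed is 3 N to start and 8 N at the stop.
- trigger_pad (a point): Middle of the front face (+y of the gun frame) of the orange trigger blade, 48 mm from its hinge. Blade 8 mm thick, 20 mm high, in front of the grip, from a vertical hinge axis at gun x -20, y -152 mm, 69 mm long along the gun's -x. Squeezing swings it towards -y, to the grip. Over trigger front and grip back: 50 mm released, about 38 mm squeezed.
- burnisher: Brass burnisher with wooden handle, 105 x 22 x 18 mm, loose; leave it alone. Origin at its underside.
- sanding_pad: Grey rubber sanding pad, 75 x 45 x 20 mm, loose; leave it alone. Origin at its underside.
- radius_gauge: Flat steel radius gauge, 77 x 34 x 5 mm, loose; leave it alone. Origin at its underside.
- tip_blank: Black composite tip blank, 14 mm diameter, 9 mm high, loose; leave it alone. Origin at its underside.

How it is judged:
By the outcome, as a careful person would: the job done as asked, in the order asked, and still so for the second after the job is handed in, with the robot touching nothing.
It also fails if it takes over 46 s, if anything falls off the work surface, if the arm or the gripper's body presses on something with over 40 N, if the wrist force passes 120 N, or if a joint passes its speed limit or range.

## Working session

There is one attempt and no reset: what is moved stays moved. The work goes in short steps, Python scripts to look and compute and a tool call to move; the robot and the scene stay as the last step left them, time stands still between calls to the robot, and variables do not carry over. Pictures are saved under pics/ and viewed, and the job is handed in when it is done.

Besides the shell and the picture viewer there is one more tool, called after ">>>" as name(argument=value, ...) on one line, values as JSON. servo_tool: Moves the arm, as the interface text tells. Its arguments: {"type":"object","properties":{"hand":{"type":"array","items":{"type":"number"}},"offset":{"type":"array","items":{"type":"array","items":{"type":"number"}}},"twist":{"type":"array","items":{"type":"number"}},"force":{"type":"number"}},"required":["hand","offset","twist"]}

```bash
mkdir -p pics; ls
python3 - <<'E'
from plant import env
import cv2,numpy as np
s=env.get_state()
for k,v in s.items(): print(k,np.round(v,4))
for n in("scene","top"):
    f=env.grab_frame(n)
    cv2.imwrite(f"pics/{n}0.png",f["img"]); np.savez(f"pics/{n}0.npz",**f)
    print(n,f["camera_matrix"],f["D"],f["position"],f["orientation"])
E
```

```text
pics
time_s 0.0
joints [ 5.95236e+01  1.26750e+01  8.75254e+01  1.00000e-04  7.99094e+01
 -7.22550e+00]
dq [ 0.0032  0.0092  0.0168 -0.1323  0.0717 -0.0388]
joint_torque [ 1.40000e-03 -4.94572e+01 -3.87399e+01  7.01000e-02  5.61000e-02
 -2.00000e-04]
ee_pos [0.2464 0.5737 0.2214]
tcp_rot [-1.798911e+02 -1.390000e-02  1.567491e+02]
wrist_force [ 0.2248 -1.0384 -0.7913]
moment [ 0.0032  0.0071 -0.003 ]
grip_width 0.0874
scene [[489.81739735   0.         321.60281843]
 [  0.         489.81739735 246.05723164]
 [  0.           0.           1.        ]] [-0.00409178  0.          0.          0.          0.        ] [0.99802246 0.25130043 0.77701251] [-1.46093374e+02 -1.36075919e-01  1.17651533e+02]
top [[526.99543041   0.         314.52310891]
 [  0.         526.99543041 234.0224872 ]
 [  0.           0.           1.        ]] [-0.14839722  0.          0.          0.          0.        ] [0.42953133 0.01515658 1.00110059] [-170.73626378    1.77226922  -90.01205322]
```

View pics/scene0.png

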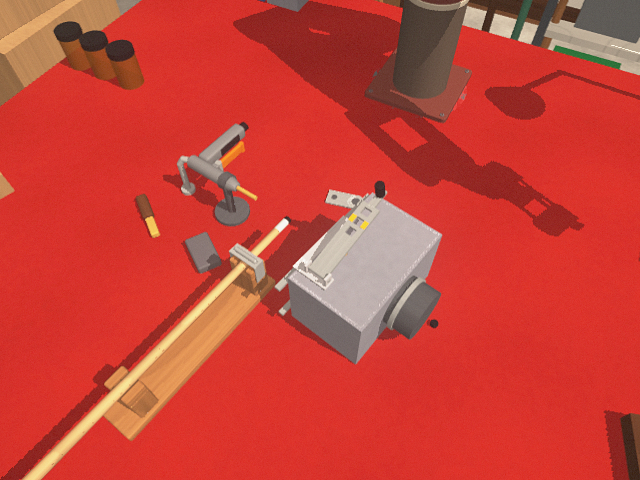

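View pics/top0.png

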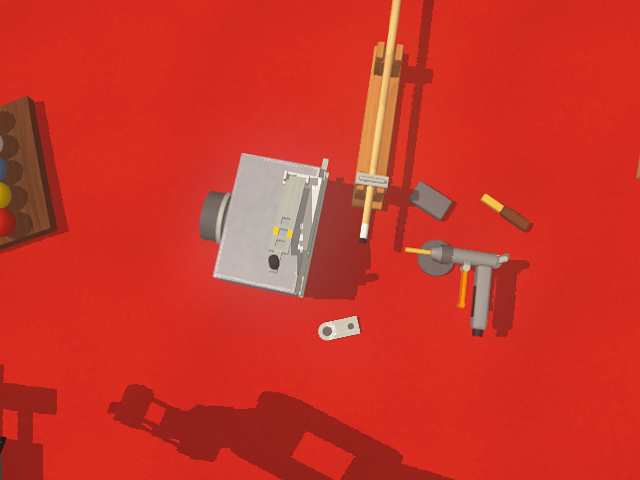

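```bash
cat > h.py <<'E'
import cv2,numpy as np
from scipy.spatial.transform import Rotation as Ro
def load(p): return dict(np.load(p))
def ray(f,px):
    u=cv2.undistortPoints(np.array(px,float).reshape(-1,1,2),f["camera_matrix"],f["D"])[:,0]
    d=np.c_[u,np.ones(len(u))]
    R=Ro.from_euler('xyz',f["orientation"],degrees=True).as_matrix()
    return d, d@R.T
def plane(f,px,z):
    _,d=ray(f,px); p=np.array(f["position"]); return p+d*((z-p[2])/d[:,2])[:,None]
def cloud(f):
    h,w=f["range_z"].shape
    uv=np.stack(np.meshgrid(np.arange(w),np.arange(h)),-1).reshape(-1,2)
    _,d=ray(f,uv); return (np.array(f["position"])+d*f["range_z"].reshape(-1,1)).reshape(h,w,3)
def proj(f,P):
    R=Ro.from_euler('xyz',f["orientation"],degrees=True).as_matrix()
    P=np.array(P,float).reshape(-1,3)
    pc=(P-f["position"])@R
    return cv2.projectPoints(pc,np.zeros(3),np.zeros(3),f["camera_matrix"],f["D"])[0][:,0]
def crop(f,x0,y0,x1,y1,s,name):
    cv2.imwrite(name,cv2.resize(f["img"][y0:y1,x0:x1],None,fx=s,fy=s,interpolation=cv2.INTER_CUBIC))
E
python3 - <<'E'
from h import *
t=load("pics/top0.npz"); s=load("pics/scene0.npz")
crop(t,200,140,350,310,3.5,"pics/t_hood.png"); crop(t,400,220,540,350,5,"pics/t_gun.png")
crop(s,260,170,450,370,3,"pics/s_hood.png")
ct=cloud(t);cs=cloud(s)
for u,v in [(250,220),(274,262),(295,180),(285,220),(478,310),(462,290),(478,258),(500,100)]: print(u,v,ct[v,u].round(4))
for u,v in [(400,250),(380,188),(230,145),(232,155)]: print('s',u,v,cs[v,u].round(4))
print(plane(t,[(242,154),(325,170),(302,297),(214,277)],.13))
E
```

```text
250 220 [0.5964 0.1514 0.1297]
274 262 [0.5154 0.1004 0.2153]
295 180 [0.66   0.0741 0.1501]
285 220 [0.5957 0.0918 0.1311]
478 310 [ 0.4436 -0.2346  0.1059]
462 290 [ 0.4783 -0.21    0.0981]
478 258 [ 0.5327 -0.239   0.1033]
500 100 [ 0.8682 -0.3334  0.0022]
s 400 250 [0.5607 0.1642 0.1297]
s 380 188 [0.525  0.1049 0.2105]
s 230 145 [ 0.463  -0.229   0.0934]
s 232 155 [ 0.4853 -0.2092  0.0956]
[[0.71319192 0.16808919 0.13      ]
 [0.68266925 0.02410824 0.13      ]
 [0.46661502 0.06275452 0.13      ]
 [0.49966919 0.21046908 0.13      ]]
```

```bash
echo
```

```text
(no output)
```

View pics/t_hood.png

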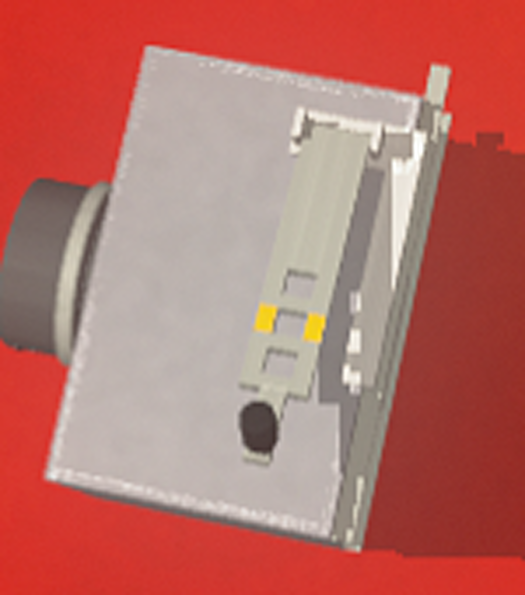

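View pics/t_gun.png

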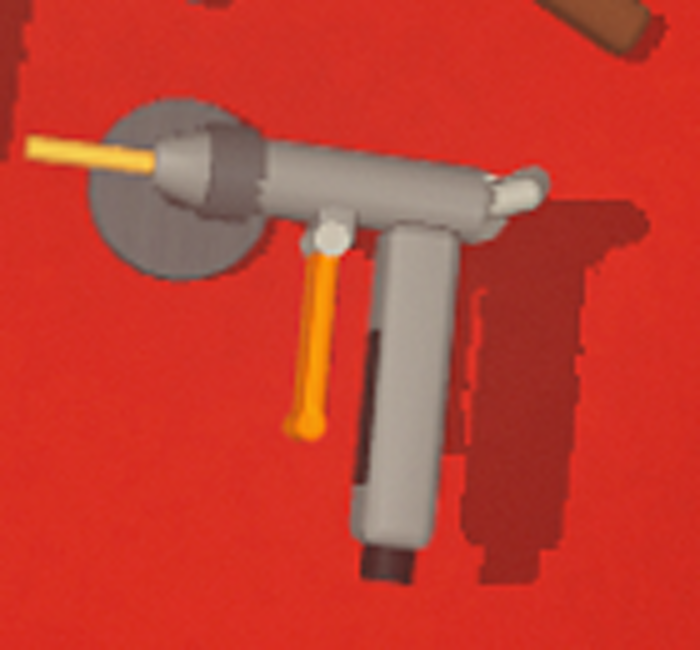

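View pics/s_hood.png

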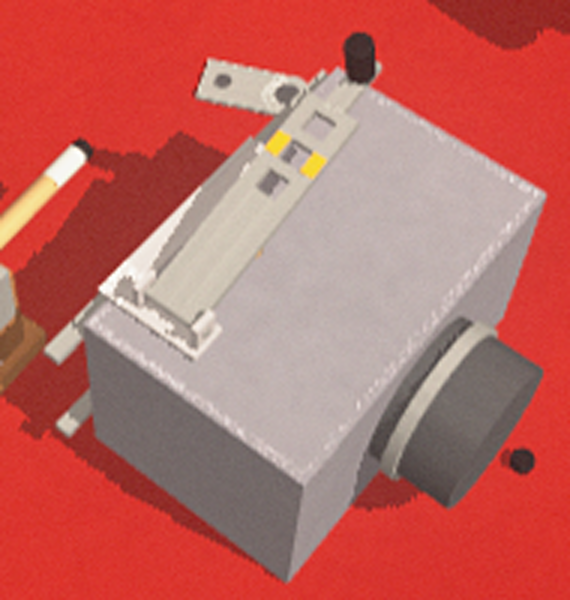

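```bash
cat >> h.py <<'E'
def tri(f1,p1,f2,p2):
    A=[];b=[]
    M=np.zeros((3,3));v=np.zeros(3)
    for f,p in((f1,p1),(f2,p2)):
        d=ray(f,[p])[1][0]; d/=np.linalg.norm(d); Q=np.eye(3)-np.outer(d,d)
        M+=Q; v+=Q@f["position"]
    X=np.linalg.solve(M,v); return X
def blob(f,mask,box):
    x0,y0,x1,y1=box; m=np.zeros(mask.shape,np.uint8); m[y0:y1,x0:x1]=mask[y0:y1,x0:x1]
    n,l,st,c=cv2.connectedComponentsWithStats(m)
    k=1+np.argmax(st[1:,4]); return c[k],st[k],(l==k)
E
python3 - <<'E'
from h import *
t=load("pics/top0.npz"); s=load("pics/scene0.npz")
ct=cloud(t);cs=cloud(s)
dk=lambda f:(f["img"].max(2)<75).astype(np.uint8)
a,sa,_=blob(t,dk(t),(255,245,295,280)); b,sb,_=blob(s,dk(s),(365,170,400,200))
print("knob",a,sa,b,sb,tri(t,a,s,b))
# hood top fit
m=(abs(ct[...,2]-.13)<.004)&(ct[...,0]>.4)&(ct[...,0]<.75)&(ct[...,1]>0)&(ct[...,1]<.25)
m=m.astype(np.uint8)
c,st,mm=blob(t,m,(195,140,345,310))
P=ct[mm][:,:2]; r=cv2.minAreaRect((P*1000).astype(np.float32)); print(r, cv2.boxPoints(r))
for nm,f,cl,box in(("t",t,ct,(250,140,320,300)),("s",s,cs,(300,180,400,290))):
    h=cv2.cvtColor(f["img"],cv2.COLOR_BGR2HSV); y=((abs(h[...,0].astype(int)-26)<8)&(h[...,1]>150)).astype(np.uint8)
    n,l,stt,cc=cv2.connectedComponentsWithStats(y)
    for k in range(1,n):
        if stt[k,4]>8 and box[0]<cc[k,0]<box[2] and box[1]<cc[k,1]<box[3]: print(nm,cc[k],stt[k,4],np.median(cl[l==k],0))
E
```

```text
knob [276.3125 265.3125] [272 261   7   8  16] [379.74015748 189.06299213] [375 181  10  17 127] [0.51250592 0.10001588 0.19245935]
((594.1114501953125, 120.34036254882812), (147.52804565429688, 219.74563598632812), 78.31266021728516) [[471.57413  70.36268]
 [686.7639   25.84861]
 [716.6488  170.31805]
 [501.45898 214.83212]]
t [275.35483871 230.29032258] 31 [0.5717646  0.1040043  0.17096433]
t [289.3030303  233.18181818] 33 [0.56686314 0.08158224 0.17064622]
s [352.14705882 217.05882353] 34 [0.56668067 0.08025369 0.1707923 ]
s [363.97142857 224.71428571] 35 [0.57104927 0.10248121 0.17057323]
```

Run:
```python
from h import *
t=load("pics/top0.npz"); s=load("pics/scene0.npz")
dk=lambda f,th:(f["img"].max(2)<th).astype(np.uint8)
for th in(75,90,110):
  a,sa,_=blob(t,dk(t,th),(258,245,295,280)); b,sb,_=blob(s,dk(s,th),(365,170,400,200))
  print("knob",a,sa,b,sb,tri(t,a,s,b), proj(t,tri(t,a,s,b)),proj(s,tri(t,a,s,b)))
print(t["img"][252:275,274].max(1))
for p in [(.518,.1027,.1995),(.5215,.102,.214)]: print(proj(t,p),proj(s,p))
# gun
c=cloud(t)
h=cv2.cvtColor(t["img"],cv2.COLOR_BGR2HSV)
o=((h[...,0]>8)&(h[...,0]<22)&(h[...,1]>200)&(h[...,2]>200)).astype(np.uint8)
g,st,m=blob(t,o,(440,255,480,320)); r=cv2.minAreaRect(np.argwhere(m)[:,::-1].astype(np.float32)); print("orange",g,st,r,cv2.boxPoints(r))
print(plane(t,cv2.boxPoints(r),.1))
gr=((h[...,1]<60)&(abs(c[...,2]-.102)<.012)).astype(np.uint8)
P=c[(gr>0)&(c[...,1]<-.2)&(c[...,0]>.42)&(c[...,0]<.51)]
print(len(P),P.min(0),P.max(0))
for x in np.arange(.42,.50,.01):
    q=P[abs(P[:,0]-x)<.004]; print(round(x,3),len(q),q[:,1].min(),q[:,1].max(),np.median(q[:,2]))
```

```text
knob [276.3125 265.3125] [272 261   7   8  16] [379.74015748 189.06299213] [375 181  10  17 127] [0.51250592 0.10001588 0.19245935] [[275.82541893 265.49684059]] [[379.22252963 189.03780042]]
knob [273.62711864 261.62711864] [269 255  10  14 118] [379.70212766 188.96453901] [375 181  10  17 141] [0.51781108 0.10257863 0.19950378] [[273.72382728 261.59034377]] [[379.80544102 188.96924239]]
knob [273.60483871 261.54032258] [269 255  10  15 124] [379.58108108 189.02027027] [375 181  10  17 148] [0.51797361 0.10253638 0.19951181] [[273.75184249 261.48437433]] [[379.73815731 189.02739502]]
[198 202 157  72  79  79  82  80  81  81  83  80  76  77  77  76  72 131
 186 176 157 181 193]
[[273.64673064 261.46836706]] [[379.82767912 189.08181876]]
[[273.10136739 258.1067168 ]] [[379.43440357 184.21566143]]
orange [462.30543933 289.47698745] [457 271  11  37 239] ((462.0395812988281, 289.1039733886719), (7.2637715339660645, 36.41836166381836), 5.7105937004089355) [[456.61383 306.8614 ]
 [460.2376  270.62378]
 [467.46533 271.34656]
 [463.84155 307.58417]]
[[ 0.44952538 -0.19925575  0.1       ]
 [ 0.51147228 -0.20775409  0.1       ]
 [ 0.5101081  -0.22034758  0.1       ]
 [ 0.44813657 -0.21173055  0.1       ]]
750 [ 0.42003167 -0.25965619  0.09023412] [ 0.50999553 -0.22448196  0.10781706]
0.42 37 -0.24898662408881236 -0.2247473381850384 0.1018654008242843
0.43 76 -0.25009043960013205 -0.22550480564557351 0.1023725972064225
0.44 67 -0.2512133669162937 -0.22848414184940383 0.10262141918001
0.45 68 -0.2515082769656451 -0.22899764615845336 0.10223177717684717
0.46 67 -0.2540306371136586 -0.2312466655614735 0.10279061271797552
0.47 57 -0.2557463329764401 -0.23114803249811686 0.10303191091837094
0.48 60 -0.2569692219923067 -0.2331122850644944 0.10257242416221451
0.49 75 -0.2573870022681027 -0.23317350373624576 0.1022889633922004
0.5 74 -0.25897585094978204 -0.23471127982990028 0.10275442882922298
```

```bash
cat >> h.py <<'E'
def off(p,yaw,s):
    R=Ro.from_euler('xyz',s["tcp_rot"],degrees=True).as_matrix()
    R=Ro.from_euler('xyz',[180,0,s["tcp_rot"][2]],degrees=True).as_matrix()
    o=R.T@(np.array(p)-s["ee_pos"]); tw=-np.radians((yaw-s["tcp_rot"][2]+90)%180-90)
    return o.round(4),round(tw,4)
E
python3 - <<'E'
from h import *
from plant import env
s=env.get_state(); print(off((.518,.1026,.30),168.4,s))
E
```

```text
(array([-0.4355, -0.3257, -0.0785]), np.float64(-0.2033))
```

>>> servo_tool(hand=[1, 1, 1, 1, 1, 1, 1, 1, 1, 1, 1, 1, 1, 1, 1, 1, 1, 1], offset=[[-0.03, -0.022, -0.03], [-0.06, -0.045, -0.05], [-0.09, -0.068, -0.0785], [-0.12, -0.09, -0.0785], [-0.15, -0.112, -0.0785], [-0.18, -0.135, -0.0785], [-0.21, -0.157, -0.0785], [-0.24, -0.18, -0.0785], [-0.27, -0.2, -0.0785], [-0.3, -0.225, -0.0785], [-0.33, -0.247, -0.0785], [-0.36, -0.27, -0.0785], [-0.39, -0.292, -0.0785], [-0.42, -0.314, -0.0785], [-0.4355, -0.3257, -0.0785], [-0.4355, -0.3257, -0.0785], [-0.4355, -0.3257, -0.0785], [-0.4355, -0.3257, -0.0785]], twist=[-0.02, -0.04, -0.06, -0.08, -0.1, -0.12, -0.14, -0.16, -0.18, -0.2033, -0.2033, -0.2033, -0.2033, -0.2033, -0.2033, -0.2033, -0.2033, -0.2033], force=25)

```text
time_s: 1.9
ee_pos: [0.5177, 0.104, 0.3008]
tcp_rot: [180.0, -0.0, 168.4]
wrist_force: [0.6, 0.1, -0.1]
grip_width: 0.0872
```

Run:
```python
from h import *
from plant import env
s=env.get_state(); print(s["time_s"],s["ee_pos"],s["tcp_rot"],s["wrist_force"],off((.518,.1026,.1815),168.4,s))
```

```text
1.9 [0.51773462 0.10396949 0.30084127] [ 1.79983968e+02 -3.77734672e-02  1.68448355e+02] [ 0.61357137  0.08804339 -0.07838571] (array([-0.0005, -0.0013,  0.1193]), np.float64(0.0008))
```

>>> servo_tool(hand=[1, 1, 1, 1, 1, 1], offset=[[0, 0, 0.04], [0, 0, 0.08], [0, 0, 0.11], [0, 0, 0.118], [0, 0, 0.118], [0, 0, 0.118]], twist=[0, 0, 0, 0, 0, 0])

```text
time_s: 2.5
ee_pos: [0.5193, 0.1036, 0.185]
tcp_rot: [180.0, 0.1, 168.4]
wrist_force: [-0.5, -0.7, 0.9]
grip_width: 0.087
```

Run:
```python
from h import *
from plant import env
s=env.get_state(); print(s["time_s"],s["ee_pos"],s["tcp_rot"],s["wrist_force"],off((.518,.1026,.1815),168.4,s))
for n in("scene","top"):
    f=env.grab_frame(n); np.savez(f"pics/{n}1.npz",**f)
    crop(f,*((300,100,460,260) if n=="scene" else (200,180,360,340)),3.7,f"pics/{n}1.png")
```

```text
2.5 [0.51927277 0.10364937 0.18495269] [1.79961305e+02 1.47206190e-01 1.68447864e+02] [-0.53534081 -0.72109312  0.87716608] (array([ 0.001 , -0.0013,  0.0035]), np.float64(0.0008))
```

View pics/scene1.png

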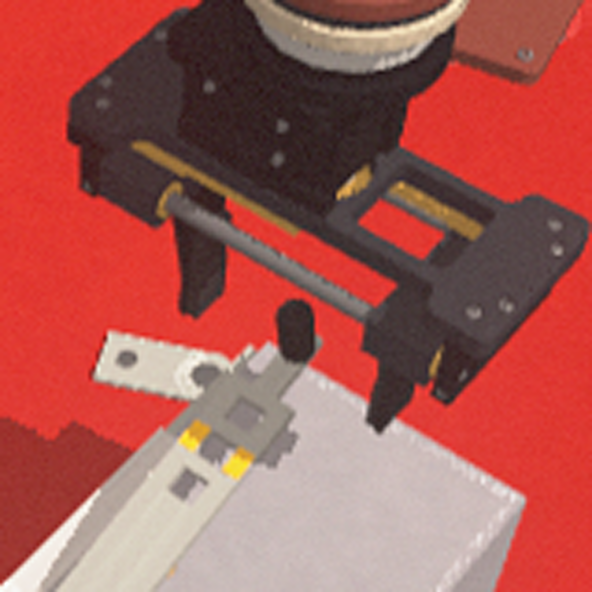

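>>> servo_tool(hand=[1, 1, 0, 0, 0, 0, 0, 0, 0], offset=[[0, 0, 0.002], [0, 0, 0.002], [0, 0, 0.002], [0, 0, 0.002], [0, 0, 0.002], [0, 0, 0.002], [0, 0, 0.002], [0, 0, 0.002], [0, 0, 0.002]], twist=[0, 0, 0, 0, 0, 0, 0, 0, 0], force=25)

```text
time_s: 3.5
ee_pos: [0.5183, 0.1031, 0.181]
tcp_rot: [-180.0, -0.0, 168.4]
wrist_force: [-0.8, 0.2, 0.5]
grip_width: 0.0388
```

Run:
```python
from h import *
from plant import env
s=env.get_state(); print(s["time_s"],s["ee_pos"],s["tcp_rot"],s["wrist_force"],s["grip_width"])
```

```text
3.5 [0.518293   0.10306234 0.18102801] [-1.79998602e+02 -1.70995135e-04  1.68396516e+02] [-0.79480131  0.18064764  0.49066495] 0.03884442070033336
```

>>> servo_tool(hand=[0, 0, 0, 0, 0], offset=[[0, 0, 0], [0, 0, 0], [0, 0, 0], [0, 0, 0], [0, 0, 0]], twist=[0, 0, 0, 0, 0])

```text
time_s: 4.0
ee_pos: [0.5182, 0.1028, 0.181]
tcp_rot: [-180.0, -0.0, 168.4]
wrist_force: [-1.1, -1.5, 0.5]
grip_width: 0.0153
```

Run:
```python
from h import *
from plant import env
s=env.get_state(); print(s["time_s"],s["ee_pos"],s["tcp_rot"],s["wrist_force"],s["grip_width"])
```

```text
4.0 [0.51818708 0.10278172 0.18098095] [-1.79966519e+02 -8.26078483e-03  1.68396347e+02] [-1.14433882 -1.51450595  0.45881557] 0.015272761068498465
```

>>> servo_tool(hand=[0, 0, 0, 0, 0, 0, 0, 0, 0, 0, 0, 0, 0, 0, 0, 0, 0, 0, 0, 0], offset=[[-0.003, 0, -0.006], [-0.006, 0, -0.012], [-0.008, 0, -0.018], [-0.0104, 0, -0.0224], [-0.0104, 0, -0.0224], [-0.016, 0, -0.0224], [-0.022, 0, -0.0224], [-0.028, 0, -0.0224], [-0.034, 0, -0.0224], [-0.04, 0, -0.0224], [-0.046, 0, -0.0224], [-0.0529, 0, -0.0224], [-0.0529, 0, -0.0224], [-0.051, 0, -0.0175], [-0.048, 0, -0.0105], [-0.0445, 0, -0.0025], [-0.0415, 0, 0.004], [-0.0401, 0, 0.0071], [-0.0401, 0, 0.0071], [-0.0401, 0, 0.0071]], twist=[0, 0, 0, 0, 0, 0, 0, 0, 0, 0, 0, 0, 0, 0, 0, 0, 0, 0, 0, 0])

```text
time_s: 6.0
ee_pos: [0.5569, 0.0949, 0.1739]
tcp_rot: [-180.0, -0.1, 168.4]
wrist_force: [-5.5, -3.9, 1.3]
grip_width: 0.0153
```

Run:
```python
from h import *
from plant import env
s=env.get_state(); print(s["time_s"],s["ee_pos"],s["tcp_rot"],s["wrist_force"],s["grip_width"])
for n in("scene","top"):
    f=env.grab_frame(n); np.savez(f"pics/{n}2.npz",**f)
    crop(f,*((300,140,420,300) if n=="scene" else (220,140,350,300)),3.7,f"pics/{n}2.png")
```

```text
6.0 [0.5569372  0.09488549 0.17386632] [-1.79964518e+02 -5.02973428e-02  1.68404059e+02] [-5.45249431 -3.85444299  1.27789369] 0.015296737940424231
```

View pics/scene2.png

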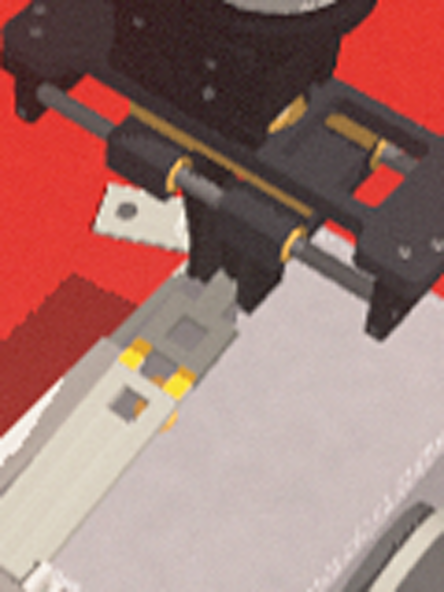

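View pics/top2.png

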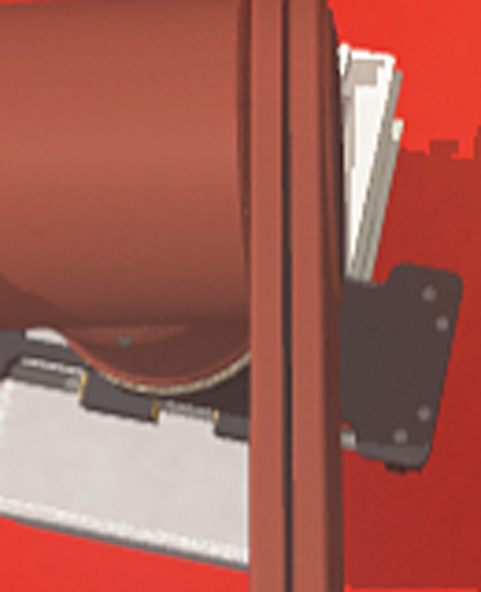

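>>> servo_tool(hand=[0, 0, 0, 0, 0, 0, 0, 0, 0, 0], offset=[[0.001, 0, 0.004], [0.002, 0, 0.008], [0.003, 0, 0.012], [0.0038, 0, 0.0155], [0.0044, 0, 0.019], [0.005, 0, 0.0234], [0.0058, 0, 0.0275], [0.0063, 0, 0.031], [0.0063, 0, 0.031], [0.0063, 0, 0.031]], twist=[0, 0, 0, 0, 0, 0, 0, 0, 0, 0])

```text
time_s: 7.1
ee_pos: [0.5513, 0.096, 0.1432]
tcp_rot: [-180.0, 0.0, 168.4]
wrist_force: [-5.2, -4.5, 1.3]
grip_width: 0.0154
```

Run:
```python
from h import *
from plant import env
s=env.get_state(); print(s["time_s"],s["ee_pos"],s["tcp_rot"],s["wrist_force"],s["grip_width"])
for n in("scene",):
    f=env.grab_frame(n); np.savez(f"pics/{n}3.npz",**f)
    crop(f,*((300,140,420,300) if n=="scene" else (220,140,350,300)),3.7,f"pics/{n}3.png")
```

```text
7.1 [0.55127372 0.09603347 0.14321858] [-1.79970100e+02  1.55806690e-02  1.68403116e+02] [-5.17212813 -4.46726117  1.33246633] 0.015406482187516722
```

View pics/scene3.png

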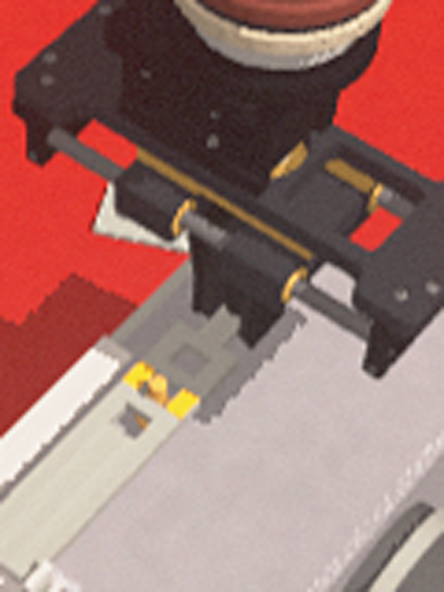

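>>> servo_tool(hand=[0, 0, 0, 0.6, 0.6, 0.6, 0.6, 0.6, 0.6, 0.6, 0.6], offset=[[0.001, 0, 0.001], [0.002, 0, 0.001], [0.0025, 0, 0.001], [0.0025, 0, 0.001], [0.0025, 0, 0.001], [0.0025, 0, 0.001], [0.0025, 0, 0.001], [0.0025, 0, -0.01], [0.0025, 0, -0.05], [0.0025, 0, -0.1], [0.0025, 0, -0.14]], twist=[0, 0, 0, 0, 0, 0, 0, 0, 0, 0, 0])

```text
time_s: 8.25
ee_pos: [0.5492, 0.097, 0.2865]
tcp_rot: [180.0, 0.1, 168.4]
wrist_force: [0.9, -0.0, 0.7]
grip_width: 0.0519
```

Run:
```python
from h import *
from plant import env
s=env.get_state(); print(s["time_s"],s["ee_pos"],s["tcp_rot"],s["wrist_force"],s["grip_width"])
for n in("scene",):
    f=env.grab_frame(n); np.savez(f"pics/{n}4.npz",**f)
    crop(f,*((300,140,420,300) if n=="scene" else (220,140,350,300)),3.7,f"pics/{n}4.png")
t=load("pics/top0.npz")
# gun pose: grip edges & orange line
c=cloud(t)
h=cv2.cvtColor(t["img"],cv2.COLOR_BGR2HSV)
m=(h[...,1]<60)&(c[...,2]>.085)&(c[...,1]<-.2)&(c[...,0]>.42)&(c[...,0]<.505)
P=c[m]; xs=np.arange(.425,.5,.006);lo=[];hi=[]
for x in xs:
    q=P[abs(P[:,0]-x)<.003][:,1]; lo.append(q.min());hi.append(q.max())
print(np.polyfit(xs,lo,1),np.polyfit(xs,hi,1),np.interp(.46,xs,lo))
```

```text
8.25 [0.54923599 0.09696342 0.28645738] [1.79958619e+02 1.21507101e-01 1.68406947e+02] [ 0.9244101  -0.00116832  0.70982029] 0.05190864565333783
[-0.14162347 -0.18866104] [-0.12702176 -0.17187996] -0.2539534074788439
```

View pics/scene4.png

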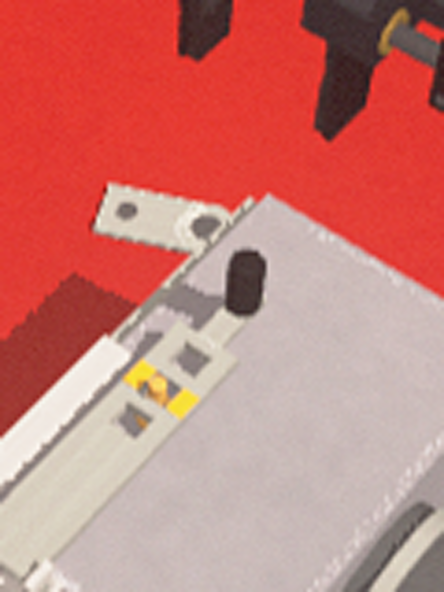

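Run:
```python
from h import *
from plant import env
s=env.get_state(); print(off((.464,-.2364,.24),172.4,s))
```

```text
(array([ 0.0195, -0.3444,  0.0545]), np.float64(-0.0696))
```

>>> servo_tool(hand=[1, 1, 1, 1, 1, 1, 1, 1, 1, 1, 1, 1, 1, 1], offset=[[0, -0.03, 0], [0.002, -0.06, 0], [0.004, -0.09, 0], [0.006, -0.12, 0], [0.008, -0.15, 0], [0.01, -0.18, 0], [0.012, -0.21, 0], [0.014, -0.24, 0.02], [0.016, -0.27, 0.035], [0.018, -0.3, 0.05], [0.0195, -0.33, 0.0545], [0.0195, -0.3444, 0.0545], [0.0195, -0.3444, 0.0545], [0.0195, -0.3444, 0.0545]], twist=[-0.01, -0.02, -0.03, -0.04, -0.05, -0.06, -0.0696, -0.0696, -0.0696, -0.0696, -0.0696, -0.0696, -0.0696, -0.0696])

```text
time_s: 9.7
ee_pos: [0.4612, -0.2362, 0.2293]
tcp_rot: [180.0, 0.1, 172.4]
wrist_force: [0.3, -0.6, -0.4]
grip_width: 0.0867
```

Run:
```python
from h import *
from plant import env
s=env.get_state(); print(s["time_s"],s["ee_pos"],s["tcp_rot"],s["wrist_force"],s["grip_width"],off((.464,-.2364,.071),172.4,s))
for n in("scene","top"):
    f=env.grab_frame(n); np.savez(f"pics/{n}5.npz",**f)
    cv2.imwrite(f"pics/{n}5.png",f["img"])
s=env.get_state(); print(s["time_s"],s["ee_pos"],off((.464,-.2364,.071),172.4,s))
```

```text
9.7 [ 0.46115631 -0.23624491  0.22927519] [1.79987256e+02 6.91349727e-02 1.72362448e+02] [ 0.27198079 -0.56069598 -0.4243772 ] 0.08668463387119363 (array([-0.0028,  0.0002,  0.1583]), np.float64(-0.0007))
9.8 [ 0.46126568 -0.23566755  0.22911403] (array([-0.0028, -0.0004,  0.1581]), np.float64(0.0009))
```

View pics/scene5.png

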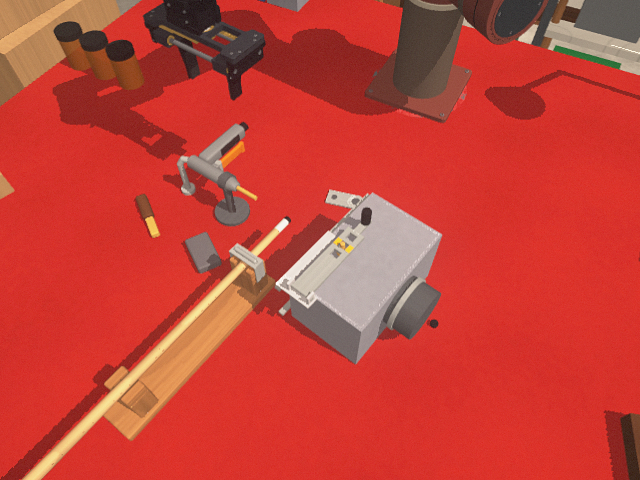

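View pics/top5.png

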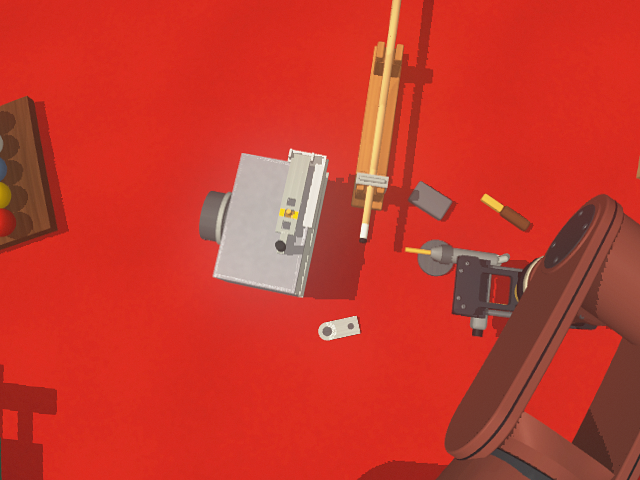

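>>> servo_tool(hand=[1, 1, 1, 1, 1, 1, 1, 1], offset=[[-0.002, 0, 0.03], [-0.0028, 0, 0.06], [-0.0028, 0, 0.09], [-0.0028, 0, 0.12], [-0.0028, 0, 0.145], [-0.0028, 0, 0.158], [-0.0028, 0, 0.158], [-0.0028, 0, 0.158]], twist=[0, 0, 0, 0, 0, 0, 0, 0], force=20)

```text
time_s: 10.6
ee_pos: [0.4642, -0.237, 0.0715]
tcp_rot: [-180.0, 0.1, 172.4]
wrist_force: [0.8, -1.0, 0.1]
grip_width: 0.0869
```

Run:
```python
from h import *
from plant import env
for n in("scene",):
    f=env.grab_frame(n); np.savez(f"pics/{n}6.npz",**f)
    crop(f,130,50,290,220,3.7,f"pics/{n}6.png")
s=env.get_state(); print(s["time_s"],s["ee_pos"],s["wrist_force"],off((.464,-.2364,.071),172.4,s))
```

```text
10.65 [ 0.46457253 -0.23745131  0.07205322] [-0.03236109  0.01673842  0.32774042] (array([0.0007, 0.001 , 0.0011]), np.float64(0.0003))
```

View pics/scene6.png

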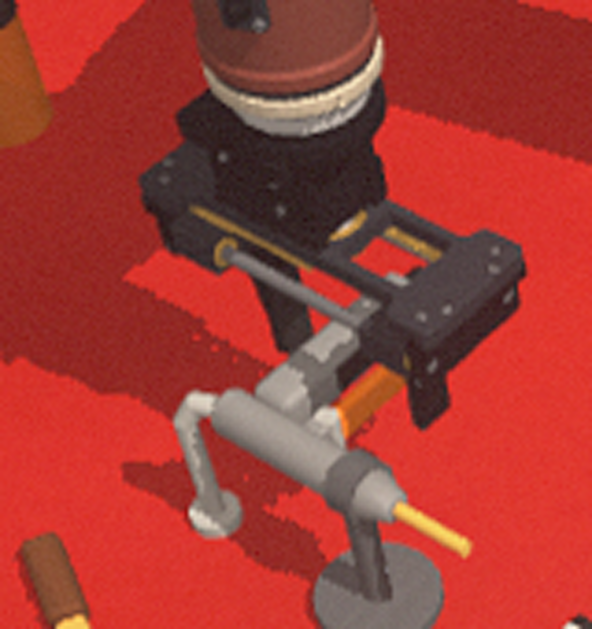

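>>> servo_tool(hand=[0, 0, 0, 0, 0, 0, 0, 0, 0, 0, 0, 0], offset=[[0, 0, 0], [0, 0, 0], [0, 0, 0], [0, 0, 0], [0, 0, 0], [0, 0, 0], [0, 0, 0], [0, 0, 0], [0, 0, 0], [0, 0, 0], [0, 0, 0], [0, 0, 0]], twist=[0, 0, 0, 0, 0, 0, 0, 0, 0, 0, 0, 0], force=20)

```text
time_s: 11.85
ee_pos: [0.4633, -0.2374, 0.0704]
tcp_rot: [-180.0, 0.0, 172.4]
wrist_force: [0.4, -2.9, -2.5]
grip_width: 0.039
```

Run:
```python
from h import *
from plant import env
for n in("scene",):
    f=env.grab_frame(n); np.savez(f"pics/{n}7.npz",**f)
    crop(f,130,50,290,220,3.7,f"pics/{n}7.png")
s=env.get_state(); print(s["time_s"],s["ee_pos"],s["wrist_force"],s["grip_width"])
```

```text
11.9 [ 0.463324   -0.23735615  0.07038538] [ 0.44704601 -3.37639793 -1.82239088] 0.03913998934248365
```

View pics/scene7.png

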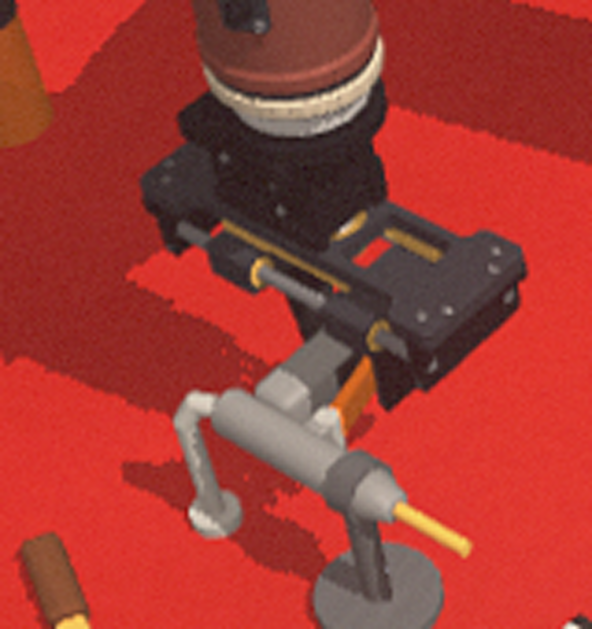

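>>> servo_tool(hand=[0, 0, 0, 0, 0, 0, 0, 0], offset=[[0, 0, 0], [0, 0, 0], [0, 0, 0], [0, 0, 0], [0, 0, 0], [0, 0, 0], [0, 0, 0], [0, 0, 0]], twist=[0, 0, 0, 0, 0, 0, 0, 0], force=35)

```text
time_s: 12.7
ee_pos: [0.4633, -0.2375, 0.0704]
tcp_rot: [-179.9, 0.0, 172.4]
wrist_force: [0.6, -5.9, -4.8]
grip_width: 0.0381
```

>>> servo_tool(hand=[0, 0, 0, 0, 0, 0, 0, 0, 0, 0], offset=[[0, 0, 0], [0, 0, 0], [0, 0, 0], [0, 0, 0], [0, 0, 0], [0, 0, 0], [0, 0, 0], [0, 0, 0], [0, 0, 0], [0, 0, 0]], twist=[0, 0, 0, 0, 0, 0, 0, 0, 0, 0])

```text
time_s: 13.7
ee_pos: [0.4633, -0.2376, 0.0704]
tcp_rot: [-180.0, 0.0, 172.4]
wrist_force: [-0.3, -5.4, -3.6]
grip_width: 0.0384
```

>>> servo_tool(hand=[0, 0, 0, 0, 0, 0, 0, 0, 0, 0, 0, 0, 0, 0], offset=[[0, -0.0005, 0], [0, -0.001, 0], [0, -0.0015, 0], [0, -0.0015, 0], [0, -0.0015, 0], [0, -0.0015, 0], [0, -0.0015, 0], [0, -0.0015, 0], [0, -0.0015, 0], [0, -0.0015, 0], [0, -0.0015, 0], [0, -0.0015, 0], [0, -0.0015, 0], [0, -0.0015, 0]], twist=[0, 0, 0, 0, 0, 0, 0, 0, 0, 0, 0, 0, 0, 0], force=38)

```text
time_s: 15.1
ee_pos: [0.4633, -0.2377, 0.0704]
tcp_rot: [179.9, -0.0, 172.4]
wrist_force: [2.2, 5.1, 0.1]
grip_width: 0.0384
```

Run:
```python
from h import *
from plant import env
s=env.get_state(); print(s["time_s"],s["ee_pos"],s["wrist_force"],s["grip_width"])
```

```text
15.1 [ 0.46329265 -0.23767857  0.07040441] [2.19164589 5.11014174 0.13926955] 0.038383202292027234
```

>>> servo_tool(hand=[1, 1, 1, 1, 1, 1, 1, 1, 1, 1, 1, 1], offset=[[0, 0.0015, 0], [0, 0.0015, 0], [0, 0.0015, 0], [0, 0.0015, 0], [0, 0.0015, 0], [0, 0.0015, 0], [0, 0.0015, 0], [0, 0.0015, 0], [0, 0.0015, 0], [0, 0.0015, 0], [0, 0.0015, 0], [0, 0.0015, 0]], twist=[0, 0, 0, 0, 0, 0, 0, 0, 0, 0, 0, 0])

```text
time_s: 16.3
ee_pos: [0.4633, -0.237, 0.0704]
tcp_rot: [-180.0, -0.0, 172.4]
wrist_force: [0.4, 0.6, 0.1]
grip_width: 0.0871
```

>>> servo_tool(hand=[1, 1, 1, 1, 1, 1, 1, 1, 1, 1, 1, 1], offset=[[0, 0, -0.02], [0, 0, -0.05], [0, 0, -0.09], [0, 0, -0.13], [0, 0, -0.17], [0.02, -0.03, -0.17], [0.03, -0.06, -0.17], [0.04, -0.09, -0.17], [0.05, -0.12, -0.17], [0.05, -0.15, -0.17], [0.05, -0.15, -0.17], [0.05, -0.15, -0.17]], twist=[0, 0, 0, 0, 0, 0, 0, 0, 0, 0, 0, 0])

```text
time_s: 17.5
ee_pos: [0.3936, -0.3792, 0.2401]
tcp_rot: [179.9, -0.0, 172.3]
wrist_force: [-0.2, 1.1, -0.7]
grip_width: 0.0871
```

Run:
```python
from h import *
from plant import env
for n in("scene","top"):
    f=env.grab_frame(n); np.savez(f"pics/{n}8.npz",**f)
    cv2.imwrite(f"pics/{n}8.png",f["img"])
    h=cv2.cvtColor(f["img"],cv2.COLOR_BGR2HSV)
    o=((h[...,0]>8)&(h[...,0]<22)&(h[...,1]>200)&(h[...,2]>200)).astype(np.uint8)
    b0=load(f"pics/{n}0.npz")["img"]; h=cv2.cvtColor(b0,cv2.COLOR_BGR2HSV)
    o0=((h[...,0]>8)&(h[...,0]<22)&(h[...,1]>200)&(h[...,2]>200)).astype(np.uint8)
    box=(440,255,480,320) if n=="top" else (205,130,255,180)
    print(n,blob(f,o,box)[:2],blob(f,o0,box)[:2])
s=env.get_state(); print(s["time_s"],s["ee_pos"],s["wrist_force"],s["grip_width"])
```

```text
scene (array([232.75      , 153.58196721]), array([221, 141,  24,  27, 244], dtype=int32)) (array([232.76131687, 153.60493827]), array([221, 141,  24,  27, 243], dtype=int32))
top (array([462.29411765, 289.44957983]), array([457, 271,  11,  37, 238], dtype=int32)) (array([462.30543933, 289.47698745]), array([457, 271,  11,  37, 239], dtype=int32))
17.6 [ 0.39409006 -0.37821604  0.24023826] [ 0.17587695  0.17363387 -0.60975734] 0.08708313527317216
```

View pics/top8.png

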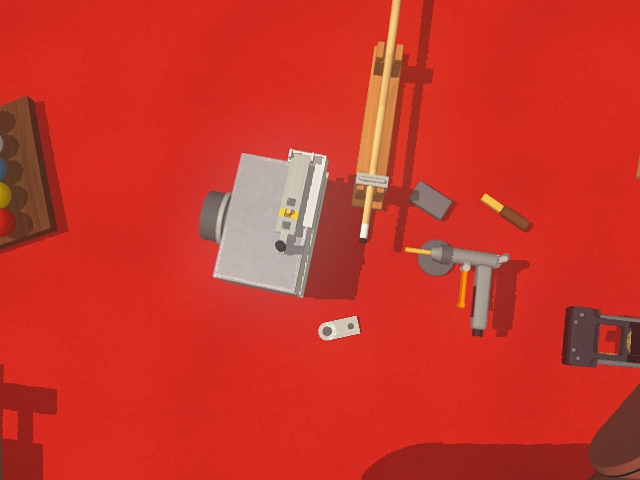

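View pics/scene8.png

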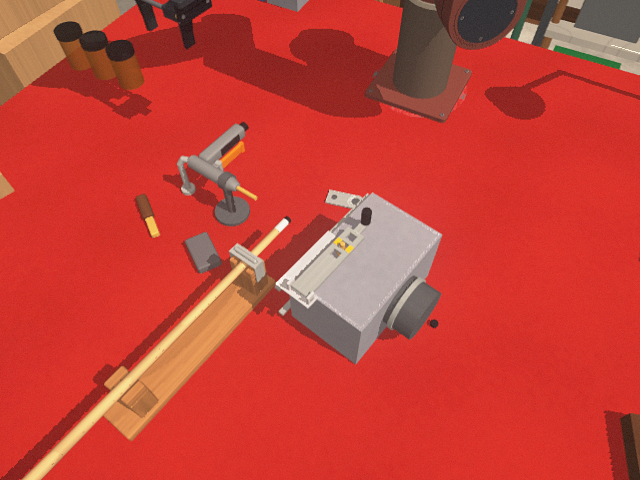

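Trigger back at its starting pixels, bar level on the peg through the yellow hole (top 288,212; scene 343,244), tools unmoved. Handing in.

```bash
python3 -c "
from plant import env
print(env.hand_in())"
```

```text
the job is handed in; nothing more can be done
None
```

The job is done and handed in at about 17.6 s, well inside the 46 s limit; no verdict was reported.

- **Gate:** I gripped the stay's knob, raised the bar clear of the peg and pulled the gate open about 42 mm. I then lowered the middle (yellow) hole over the peg and let go. Pictures taken right after release and again at the end show the bar level, with the peg standing in the yellow-marked hole and the gate holding open without the robot.
- **Trigger:** I then pinched the trigger against the back of the grip for over 2.5 s. The finger opening settled at 38.1–38.4 mm, against about 38 mm stated for fully squeezed. At the first 20 N grip it read 39.0 mm, so I raised the force to 35 N and then 38 N. The reading stayed at 38.4 mm when I also shifted the load onto the trigger side, so I take it to be at its stop. This rests on the opening alone, as the trigger angle can't be read.
- **Release:** After release the orange blade is back on its starting pixels in both cameras, within 0.1 px.
- **Small tools and tip blank:** In the final pictures they lie where they were at the start, judged by eye. The arm is well clear, with about 0.7 N on the wrist.

None of the checks failed.

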